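# Refit the burr carrier in the stall's coffee grinder

### The job

The coffee grinder has been cleaned. First make it safe: press the red knob down and, keeping it down, turn it clockwise to the stop at the orange mark, then let it spring back up. Then take the burr carrier by its orange handle from the mat, turn it until its splines mesh with the slots of the grinder's collar, and push it down against the spring until its flange is fully home on the collar; finish while still holding the handle and pressing it home, with everything else left standing where it is.

Things in the scene. Friction and masses are not known exactly. Their poses are not given: they have to be found in the camera images.
- grinder: Black electric coffee grinder with its hopper off, fixed to the table: 150 mm deep (its x), 240 mm wide (its y), flat top deck 160 mm above the table. Origin: centre of its underside. On the deck, 60 mm to its +y side, sits the slotted aluminium collar; 60 mm to its -y side the red safety knob.
- knob_grip (a point): On the axis of the red safety knob, at the height to grip, 37 mm above the deck while it is up. The knob is a 44 mm disc with an upright bar on it, 42 mm long (along this point's x, which turns with the knob; white mark at the +x end), 14 mm thick (y), 30 mm tall: its top 7 mm above this point, the disc's top 23 mm below. z is up.
- knob_press (a joint): How far the red knob is pressed down, m: 0 up, 0.007 bottomed. Spring: 3 N to start, 10 N at the bottom. The knob can turn only while it is pressed at least 5 mm; left up it is blocked by a gate after about 0.2 rad.
- knob_turn (a joint): Angle of the red knob, rad, growing clockwise seen from above: starts at 0 to 0.12 (white end at the white mark on the deck), stop at 1.35 (white end at the orange mark, safe). Past 1.15 the gate ends, and the knob springs up by itself when let go. Little friction; it stays where it is left.
- throat (a point): Centre of the collar's mouth, in the plane of its top face, 190 mm above the table; z is up, x and y point at two of its four slots. With the burr carrier's origin 12 mm below this point its splines rest on the collar unmeshed; 18 mm below, meshed and on the unpressed sprung seat; 26 mm below, fully home with its flange on the collar.
- collar: Fixed aluminium ring on the grinder's deck, 104 mm outside, 30 mm tall; origin: centre of its underside. Bore 54 mm wide; four slots 13 mm wide along its +x, -x, +y, -y, reaching 39 mm from the axis, an orange tick just outside each. Its angle differs from the grinder's and from run to run; any of the four ways round is right.
- seat (a joint): How far the sprung seat inside the bore is pushed down, m: 0 free (its top 18 mm below the collar's top face), 0.008 when the burr carrier is fully home, limit 0.010. Spring: 4 N to start, 12 N at 8 mm; it pushes the carrier back up if nobody presses.
- burr: Burr carrier, loose, about 220 g, 66 mm tall, standing on the mat. Origin: centre of its underside, z up. From below: steel spigot 50 mm wide with chamfered foot, 26 mm tall, bearing the splines; a black flange 76 mm wide from 26 to 32 mm, with an orange tick over each spline; the orange handle above.
- burr_spline (a point): Outer face of the carrier's spline on its +x side, 33 mm from the axis, 20 mm above the underside. Four such steel splines stand on the spigot along +x, -x, +y, -y: each 9 mm wide, from 12 to 26 mm above the underside (their lowest 2 mm narrowed to 6 mm), reaching 33 mm from the axis.
- burr_handle (a point): Point to grip on the burr carrier's handle, 57 mm above its underside: an orange bar 54 mm long along the carrier's x, 12 mm thick (y), 16 mm tall (50 to 66 mm above the underside), on two posts; the flange's top is 25 mm below this point.
- mat: Blue cleaning mat, fixed, 240 x 170 x 4 mm, on which the burr carrier stands and the brush lies. Origin: centre of its underside.
- hopper: Bystander: clear amber funnel-shaped bean hopper standing on the table, 130 mm wide at the top, 100 mm tall. Origin: centre of its underside.
- milk_jug: Bystander: steel milk jug with handle, 84 mm wide, 100 mm tall. Origin: centre of its underside.
- dosing_cup: Bystander: small aluminium dosing cup, 58 mm wide, 55 mm tall. Origin: centre of its underside.
- drink_cup: Bystander: clear plastic drink cup, 90 mm wide, 110 mm tall. Origin: centre of its underside.
- tamper: Bystander: dark wooden tamper standing upright, 56 mm wide, 80 mm tall. Origin: centre of its underside.
- brush: Bystander: wooden cleaning brush, 140 mm long, 20 mm thick, lying on the mat. Origin: centre of its underside (lowest line).
There are look-alikes about, which are no part of the job. Leave any green look-alike of the burr alone.

How it is judged:
On the way, in this order (a step that is already met when the one before it is completed fails the run):
1. the red knob is turned to its stop and has sprung back up (value of joint knob_turn above 1.15 rad and value of joint knob_press below 0.0025 m), for 0.2 s.
2. the burr carrier is lifted off the mat in the gripper (z of burr in the frame of mat above 0.03 m and contact force between the fingers and burr above 3 N), for 0.2 s.
3. the carrier's splines are down in the collar's slots (horizontal distance between burr and throat below 0.005 m and angle between burr's own z axis and vertical below 0.1 rad and (angle between the x axis of burr and the x axis of throat, either way round below 0.12 rad or angle between the x axis of burr and the y axis of throat, either way round below 0.12 rad) and z of burr in the frame of throat below -0.015 m), for 0.1 s.
At the end, for the whole second after the job is handed in: Knob past 1.15 rad and up (under 2.5 mm); carrier upright (0.1 rad), meshed any of four ways (0.12 rad, 5 mm off centre), home (flange within 2.5 mm of the collar, seat down over 5.5 mm), at rest, gripper still on it (over 3 N) (all of step 1 and horizontal distance between burr and throat below 0.005 m and angle between burr's own z axis and vertical below 0.1 rad and (angle between the x axis of burr and the x axis of throat, either way round below 0.12 rad or angle between the x axis of burr and the y axis of throat, either way round below 0.12 rad) and z of burr in the frame of throat below -0.0235 m and value of joint seat above 0.0055 m and contact force between the fingers and burr above 3 N and linear speed of burr below 0.02 m/s); the arm keeps its last pose, push and grip.
It fails at once if the red knob is forced round past its gate without being pressed down (value of joint knob_turn between 0.28 and 0.85 rad and value of joint knob_press below 0.0035 m).
It fails at once if a bystander (hopper, jug, cups, tamper, brush) is moved more than 30 mm (distance of any of hopper, milk_jug, dosing_cup, drink_cup, tamper, brush from where it was at the start of the episode above 0.03 m).
It fails at once if the hopper, jug, tamper or a cup is tipped over (angle between any of hopper, milk_jug, dosing_cup, drink_cup, tamper's own z axis and vertical above 0.5 rad).
It also fails if it takes over 59 s, if anything falls off the work surface, if the arm or the gripper's body presses on something with over 40 N, if the wrist force passes 120 N, or if a joint passes its speed limit or range.

### The arm

A 7-joint arm with a two-finger parallel gripper is mounted at the origin on the work surface. World frame = base frame: x ahead of the robot, y to its left, z up, the work surface at z = 0. Lengths are in m, angles in rad, forces in N, time in s.
With the tool pointing down it reaches from about 0.4 to 0.875 m from the base axis. Payload 19.3 kg.
Tool frame: the origin (TCP) lies at the very end of the fingers, on their centre line; the grasp point (between the pads) lies 19 mm behind it; z points along the fingers, y is the line along which they close (so a half turn about z gives the same grasp; the last joint's range is limited). The gripper opens to 85 mm and grips with 20 to 120 N. Pads are 22 mm wide; open, the fingers measure 114 mm over their backs; the gripper's body (76 mm by 85 mm) begins 54 mm behind the grasp point. The pads swing forward as they close: fully open they stand 13 mm farther back than shut.
Start: joints at [-1.231, 0.521, -0.036, 1.599, 0.021, 1.021, -0.113], TCP at [0.249, 0.573, 0.209] pointing down, gripper open.
Joint ranges: [-2.91, 2.91], [-0.3, 2.13], [-1.5, 1.42], [0.17, 2.43], [-1.26, 4.41], [0.16, 1.93], [-2.52, 2.52]. Speed limits (rad/s): [1.89, 1.89, 2.39, 2.39, 3.01, 3.01, 3.01].

### API

Orientations are given as [roll, pitch, yaw] about the fixed x, y, z axes, in that order (R = Rz(yaw) Ry(pitch) Rx(roll)).
In Python, from workcell import monitor, viewer, bot gives the robot as it stands.
- The arm moves only by the tool move_arm, never from a script. Its arguments are lists of equal length, an entry for each row: "gripper": the opening, from 0 (shut) to 1 (fully open); "linear": the shift along the tool's x, y, z in cm, a list of three; "twist": the turn about the tool's z in degrees. A call has 1 to 8 rows; each row shifts and turns the commanded pose from where the row before left it, along the tool's axes as they then stand; what a row does not reach is not made up. A row lasts 1/10 s, in which the tool goes at most 50 mm and 8.59 degrees, less where a joint would pass 70% of its speed; a pose out of reach is approached as far as the arm can. A call with a gripper value outside its range is refused whole. The fingers move at their own pace and stop on an object; "squeeze" is the grip in N (left out, the last holds). Time passes only in rows, so rows that do not move let the fingers close. It gives the time, the measured TCP pose, the force, the opening and the grip force at its end, in the units of the state.
- monitor.observe(): the state, without advancing time (a new reading comes with each control period).
- viewer.grab_frame(name): name is "side" or "top" or "wrist"; returns a dict with "img" (420x560x3 uint8, red, green, blue), "K" (3x3 intrinsics, pixels), "eye" and "rotation" of the camera in the world. Camera axes: x right, y up, looking along -z (the intrinsics and any distortion apply to the point x, -y, -z); pixel columns grow to the right and rows downward; lengths in m; the calibration is good to about 2 mm. A picture is of the moment at which its call begins. There is no depth.
- bot.job_done(): hands the job in; it is judged then, once.
The state is a dict: "clock": time; "qpos": joint angles; "qd": joint speeds; "joint_efforts": joint torques, N m; "position": TCP position; "tool_rot": TCP orientation; "force": force on the tool from outside, world axes, zero at the start; "moment": the same for the moment, N m; "grip_width": finger opening in m; "finger_force": force on a finger pad.
Only numpy, scipy, OpenCV 4.12 (cv2) and the standard library are available. Lean on these libraries where they do the work, as an engineer would, in place of code of your own. Each camera call takes 0.05 s, during which the arm holds its last target. There are 200 camera calls.

## Working session

There is one attempt and no reset: what is moved stays moved. The work goes in short steps, Python scripts to look and compute and a tool call to move; the robot and the scene stay as the last step left them, time stands still between calls to the robot, and variables do not carry over. Pictures are saved under pics/ and viewed, at most 10 in all, crops included, and the job is handed in when it is done.

Besides the shell and the picture viewer there is one more tool, called after ">>>" as name([rows], argument=value, ...), one row to a line, values as JSON. move_arm: Moves the arm, as the interface text tells. Its arguments: {"type":"object","properties":{"gripper":{"type":"array"},"linear":{"type":"array"},"twist":{"type":"array"},"squeeze":{"type":"number"}},"required":["gripper","linear","twist"]}

```bash
mkdir -p pics; cat > h.py <<'E'
import numpy as np, cv2, json
from workcell import monitor, viewer, bot
def snap(name, fn):
    f=viewer.grab_frame(name)
    cv2.imwrite('pics/%s.png'%fn, f['img'][:,:,::-1])
    np.savez('pics/%s.npz'%fn, **{k:np.array(v) for k,v in f.items()})
    return f
def load(fn): return dict(np.load('pics/%s.npz'%fn))
def pix2z(f,uv,z):
    K=f['K'];uv=np.atleast_2d(np.array(uv,float))
    d=np.c_[(uv[:,0]-K[0,2])/K[0,0],-(uv[:,1]-K[1,2])/K[1,1],-np.ones(len(uv))]@f['rotation'].T
    e=f['eye']; s=(z-e[2])/d[:,2]
    return e+s[:,None]*d
def proj(f,P):
    p=(np.atleast_2d(P)-f['eye'])@f['rotation']; p=p*[1,-1,-1]
    q=p@f['K'].T; return q[:,:2]/q[:,2:]
E
ls; python3 - <<'E'
from h import *
for n in('top','side'):
    f=snap(n,n+'0'); print(n,sorted(f),f['K'],f['eye'],np.round(f['rotation'],3))
s=monitor.observe(); print(s['clock'],s['position'],s['tool_rot'],s['grip_width'])
a=np.vstack([load('top0')['img']]);cv2.imwrite('pics/t.png',cv2.resize(a,(800,600),interpolation=cv2.INTER_CUBIC)[:,:,::-1])
E
```

```text
h.py
pics
top ['K', 'eye', 'img', 'rotation'] [[458.1211332    0.         271.71362383]
 [  0.         458.1211332  212.95957583]
 [  0.           0.           1.        ]] [0.33267422 0.02511178 1.58221865] [ 0.163 -0.025 -1.563]
side ['K', 'eye', 'img', 'rotation'] [[470.79104653   0.         282.6248933 ]
 [  0.         470.79104653 209.51521668]
 [  0.           0.           1.        ]] [ 0.41150898 -1.16026819  0.89668694] [ 0.992 -0.001 -0.132]
0.1 [0.2489351  0.5729424  0.20839747] [-3.14060283e+00  7.97512683e-05  2.73181446e+00] 0.08530118577142634
```

View pics/t.png

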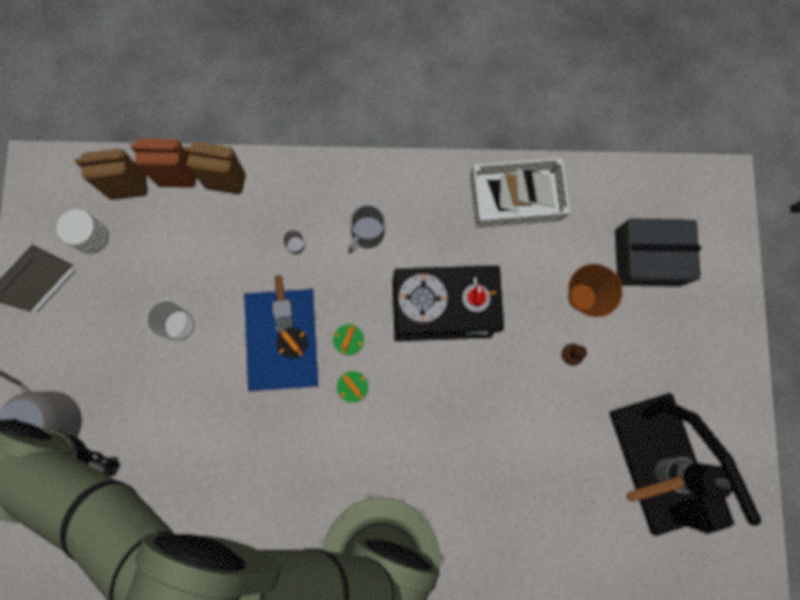

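View pics/side0.png

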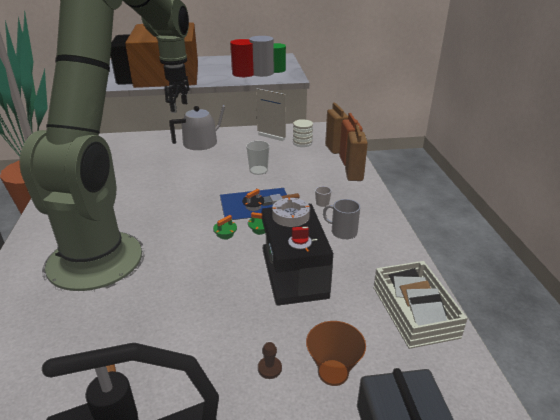

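Top view (800 px wide): the grinder is at (447,303), the collar at (423,298) and the knob at (478,296). The mat is at (281,340) with the orange-handled burr at (292,343), and the green look-alikes are at (349,340) and (352,387). Next I'll enlarge the grinder and the mat.

```bash
cat >> h.py <<'E'
from scipy.spatial.transform import Rotation as Ro
def fix(f):
    f=dict(f)
    if np.shape(f['rotation'])==(3,): f['rotation']=Ro.from_euler('xyz',f['rotation']).as_matrix()
    return f
E
python3 - <<'E'
from h import *
t=fix(load('top0'));s=fix(load('side0'))
a=t['img'][180:245,268:358]; b=t['img'][195:280,165:240]
A=cv2.resize(a,None,fx=8,fy=8,interpolation=cv2.INTER_CUBIC)
cv2.imwrite('pics/ca.png',A[:,:,::-1])
print(pix2z(t,[[423*.7,298*.7]],.19),pix2z(t,[[478*.7,296*.7]],.19),pix2z(t,[[292*.7,343*.7]],.06))
print(pix2z(s,[[292,207]],.19),pix2z(s,[[299,235]],.2),pix2z(s,[[254,194]],.06), proj(t,[0,0,0]))
# mat corners
print(pix2z(t,np.array([[245,294],[313,289],[318,385],[249,390]])*.7,.004))
E
```

```text
[[ 0.57701758 -0.08347157  0.19      ]] [[ 0.58289229 -0.20295032  0.19      ]] [[0.48979052 0.21174585 0.06      ]]
[[ 0.58151721 -0.07930917  0.19      ]] [[ 0.57738235 -0.22437759  0.2       ]] [[0.49603903 0.21751457 0.06      ]] [[266.41080135 391.00480272]]
[[0.61420732 0.33657925 0.004     ]
 [0.62869811 0.17160892 0.004     ]
 [0.39551713 0.1534998  0.004     ]
 [0.38223322 0.31705603 0.004     ]]
```

View pics/ca.png

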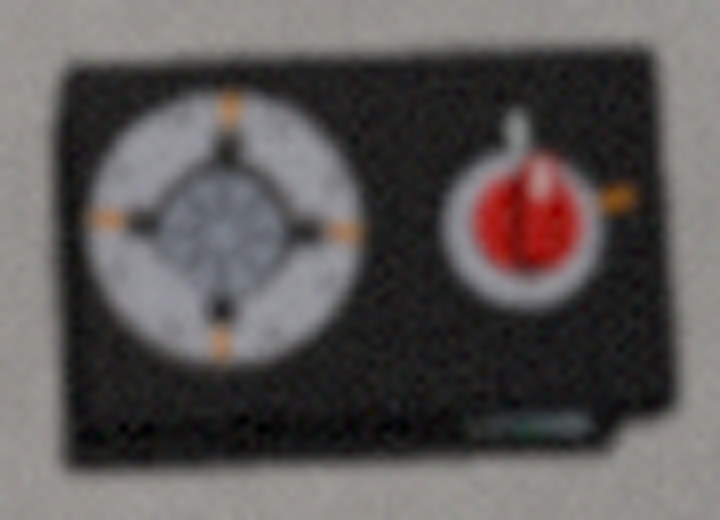

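Enlarged crop: the collar centre is at (227,227) and its ticks are at (231,107), (223,342), (106,219) and (346,234), so the collar is turned about 3°. The knob disc is at (523,229), its white bar end at (540,178), the white deck mark at (516,130) and the orange mark at (618,200). Top and side views agree to about 5 mm for the collar and burr, and to about 20 mm in y for the knob. Next I'll raise the arm and go past the burr for wrist views.

>>> move_arm([
  [0,0,-5],
  [0,0,-5],
  [0,0,-5],
  [-2.2,-4,0],
  [-2.2,-4,0],
  [-2.2,-4,0],
  [-2.2,-4,0],
  [-2.2,-4,0],
], gripper=[1,1,1,1,1,1,1,1], twist=[-8,-8,-7.5,0,0,0,0,0])

```text
clock: 0.9
position: [0.3596, 0.3714, 0.3587]
tool_rot: [-3.141, -0.0, -3.141]
force: [1.8, 0.5, 1.3]
grip_width: 0.0855
finger_force: 0.0
```

>>> move_arm([
  [-2.2,-4,0],
  [-2.2,-4,0],
  [-2.2,-4,0],
  [-2.2,-4,0],
  [0,0,0],
  [0,0,0],
  [0,0,0],
], gripper=[1,1,1,1,1,1,1], twist=[0,0,0,0,0,0,0])

```text
clock: 1.6
position: [0.4467, 0.2141, 0.3587]
tool_rot: [3.142, -0.0, -3.14]
force: [0.4, 0.9, -0.1]
grip_width: 0.0858
finger_force: 0.0
```

```bash
python3 - <<'E'
from h import *
f=snap('wrist','w1'); f=fix(f)
s=monitor.observe(); print(s['clock'],s['position'],s['tool_rot'],s['qpos'])
print(f['eye'],f['rotation'].round(2),f['K'][0]); print(proj(f,[[.49,.212,.06],[.58,-.083,.19]]))
E
```

```text
1.65 [0.44661479 0.2143172  0.35874471] [ 3.14154404e+00 -3.96878377e-04 -3.13955416e+00] [-0.62714757  0.17502915  0.07119064  1.71883941 -0.01332327  1.24849685
  1.02001803]
[0.37244381 0.21372107 0.525028  ] [[-0.   -0.96 -0.29]
 [ 1.   -0.   -0.  ]
 [ 0.   -0.29  0.96]] [372.09076152   0.         286.22067744]
[[284.73305359 201.97075299]
 [ -4.09076939 318.32677863]]
```

View pics/w1.png

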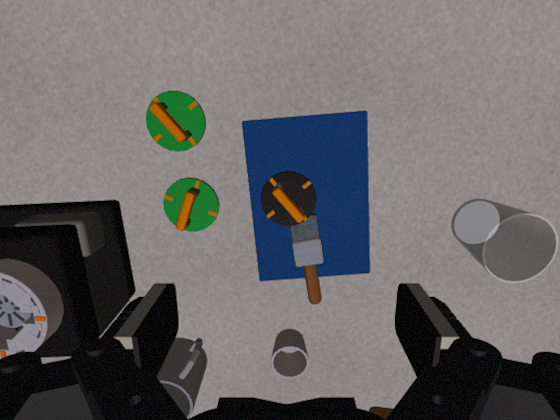

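The wrist view shows the burr at (288,200), with its handle running from (277,187) to (303,220). The brush tip is at (305,225), outside the closing line of the fingers. The green copies at (176,120) and (190,205) are clear. Next I'll go to the grinder for a view of the collar and knob.

>>> move_arm([
  [-1.3,-4.5,0],
  [-1.3,-4.5,0],
  [-1.3,-4.5,0],
  [-1.3,-4.5,0],
  [-1.3,-4.5,0],
  [-1.3,-4.5,0],
  [-1.3,-4.5,0],
  [-1.3,-4.5,0],
], gripper=[1,1,1,1,1,1,1,1], twist=[0,0,0,0,0,0,0,0])

```text
clock: 2.45
position: [0.5518, -0.1472, 0.3589]
tool_rot: [3.141, 0.0, -3.139]
force: [0.1, 0.7, 0.0]
grip_width: 0.0854
finger_force: 0.0
```

>>> move_arm([
  [0,0,0],
  [0,0,0],
  [0,0,0],
  [0,0,0],
], gripper=[0.6,0.6,0.6,0.6], twist=[0,0,0,0])

```text
clock: 2.85
position: [0.5514, -0.145, 0.359]
tool_rot: [3.141, 0.0, -3.139]
force: [-0.5, 0.2, 1.1]
grip_width: 0.0513
finger_force: 0.0
```

```bash
python3 - <<'E'
from h import *
f=snap('wrist','w2')
s=monitor.observe(); print(s['clock'],s['position'],s['tool_rot'],s['qpos'],s['grip_width'])
f=fix(f);print(f['eye'],proj(f,[[.577,-.083,.19],[.583,-.203,.19]]))
im=f['img'][100:320,90:470]
cv2.imwrite('pics/w2c.png',cv2.resize(im,None,fx=2.1,fy=2.1,interpolation=cv2.INTER_CUBIC)[:,:,::-1])
E
```

```text
2.9 [ 0.55138134 -0.14527101  0.35906823] [ 3.14123315e+00  2.82589867e-04 -3.13920952e+00] [-0.08239473  0.32139606  0.32191109  1.54892409 -0.10469487  1.28802516
  1.82654089] 0.05091843640244672
[ 0.47708671 -0.14560878  0.52525391] [[352.37883694 217.50485361]
 [225.03373655 223.3711944 ]]
```

View pics/w2c.png

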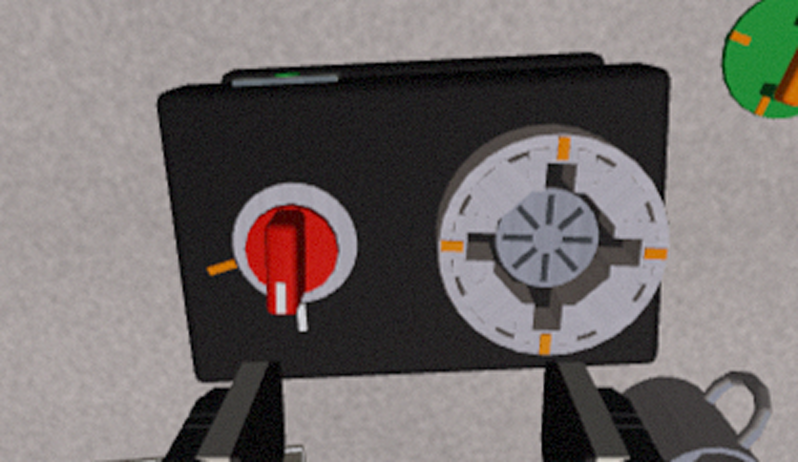

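Crop of the wrist view (scale 2.1, offset (90,100)): the collar ticks are at (564,148), (544,344), (452,246) and (655,254). The bar's top face spans roughly (268..303, 222) to (268..300, 315), with its white end at (280,297). The red disc is centred at (292,250).

```bash
python3 - <<'E'
from h import *
f=fix(load('w2')); c=lambda p: (np.atleast_2d(p)+.5)/2.1-.5+[90,100]
T=pix2z(f,c([[564,148],[544,344],[452,246],[655,254]]),.19)
print('ticks',T.round(4),'ctr',T.mean(0))
for a,b in((0,1),(2,3)):
    d=T[b]-T[a]; print(np.linalg.norm(d),np.degrees(np.arctan2(d[1],d[0])))
D=pix2z(f,c([[292,250],[246,250],[339,250],[281,297],[285,220],[284,315]]),.174);print('disc',D.round(4))
B=pix2z(f,c([[281,297],[285.5,222],[284,315]]),.204);print('bar',B.round(4))
R=pix2z(f,c([[233,243],[358,243],[295,183],[295,303]]),.164);print('ring',R.round(4))
# top-view check
t=fix(load('top0'));ct=lambda p:(np.atleast_2d(p)+.5)/8-.5+[268,180]
print('top collar',pix2z(t,ct([[226.5,225.5]]),.19),'ring',pix2z(t,ct([[523,229]]),.164),'ticks',pix2z(t,ct([[231,107],[223,342],[106,219],[346,234]]),.19))
# red mask of bar top
E
```

```text
ticks [[ 0.5323 -0.08    0.19  ]
 [ 0.6239 -0.084   0.19  ]
 [ 0.5765 -0.1276  0.19  ]
 [ 0.5801 -0.0364  0.19  ]] ctr [ 0.5781914  -0.08199581  0.19      ]
0.09172041782467018 -2.484870500017376
0.09127864545311354 87.75139687018321
disc [[ 0.5833 -0.2018  0.174 ]
 [ 0.5833 -0.2234  0.174 ]
 [ 0.5833 -0.1798  0.174 ]
 [ 0.6068 -0.2081  0.174 ]
 [ 0.5688 -0.2044  0.174 ]
 [ 0.616  -0.2071  0.174 ]]
bar [[ 0.5957 -0.2028  0.204 ]
 [ 0.5618 -0.1993  0.204 ]
 [ 0.6042 -0.2018  0.204 ]]
ring [[ 0.5829 -0.2317  0.164 ]
 [ 0.5828 -0.1715  0.164 ]
 [ 0.5534 -0.2006  0.164 ]
 [ 0.6136 -0.2031  0.164 ]]
top collar [[ 0.5796761  -0.08277702  0.19      ]] ring [[ 0.58433531 -0.20189907  0.164     ]] ticks [[ 0.62644135 -0.08455961  0.19      ]
 [ 0.53419194 -0.08139881  0.19      ]
 [ 0.58164867 -0.03617284  0.19      ]
 [ 0.57691172 -0.1290403   0.19      ]]
```

The knob is at (0.583, −0.2015) with its bar at −4°. The collar is at (0.579, −0.0825) at −2.4°. Their spacing is 119.7 mm, as expected. Next I'll grip the knob.

>>> move_arm([
  [-1.6,-2.8,0],
  [-1.6,-2.8,0],
  [0,0,5],
  [0,0,5],
  [0,0,4],
  [0,0,2],
  [0,0,2.1],
  [0,0,0],
], gripper=[0.6,0.6,0.6,0.6,0.6,0.6,0.6,0.6], twist=[0,0,4,0,0,0,0,0])

```text
clock: 3.7
position: [0.5822, -0.2013, 0.1757]
tool_rot: [3.141, -0.004, 3.073]
force: [0.6, 0.1, 0.2]
grip_width: 0.0512
finger_force: 0.0
```

>>> move_arm([
  [0,0,0],
  [0,0,0],
  [0,0,0],
  [0,0,0],
  [0,0,0],
  [0,0,0],
], gripper=[0,0,0,0,0,0], twist=[0,0,0,0,0,0], squeeze=50)

```text
clock: 4.3
position: [0.5837, -0.2023, 0.1783]
tool_rot: [3.141, 0.001, 3.072]
force: [1.7, 4.2, 3.5]
grip_width: 0.0114
finger_force: 48.8
```

>>> move_arm([
  [0,0,0.3],
  [0,0,0.3],
  [0,0,0.2],
  [0,0,0],
  [0,0,0],
], gripper=[0,0,0,0,0], twist=[0,0,0,0,0])

```text
clock: 4.8
position: [0.5843, -0.2026, 0.1719]
tool_rot: [3.141, 0.003, 3.072]
force: [-4.3, 7.1, 30.4]
grip_width: 0.0112
finger_force: 52.8
```

>>> move_arm([
  [0,0,0],
  [0,0,0],
  [0,0,0],
  [0,0,0],
], gripper=[0,0,0,0], twist=[5,8,8,0])

```text
clock: 5.2
position: [0.5844, -0.2026, 0.1719]
tool_rot: [3.14, 0.003, 2.7]
force: [-4.0, 8.1, 31.3]
grip_width: 0.0113
finger_force: 53.0
```

```bash
python3 - <<'E'
from h import *
s=monitor.observe(); print({k:np.round(s[k],3) for k in('clock','position','tool_rot','force','moment','qpos','finger_force')})
E
```

```text
{'clock': np.float64(5.2), 'position': array([ 0.584, -0.203,  0.172]), 'tool_rot': array([3.14e+00, 3.00e-03, 2.70e+00]), 'force': array([-3.981,  8.137, 31.302]), 'moment': array([ 1.712,  0.985, -0.034]), 'qpos': array([-0.03 ,  0.584,  0.402,  1.674, -0.272,  0.937,  1.604]), 'finger_force': np.float64(53.019)}
```

Turning freely, so I'll continue towards the stop.

>>> move_arm([
  [0,0,0],
  [0,0,0],
  [0,0,0],
  [0,0,0],
  [0,0,0],
  [0,0,0],
  [0,0,0],
  [0,0,0],
], gripper=[0,0,0,0,0,0,0,0], twist=[8,8,8,8,8,8,4,0])

```text
clock: 6.0
position: [0.5843, -0.2026, 0.1719]
tool_rot: [3.139, 0.001, 1.796]
force: [-4.3, 8.6, 32.2]
grip_width: 0.0113
finger_force: 53.6
```

```bash
python3 - <<'E'
from h import *
s=monitor.observe(); print({k:np.round(s[k],3) for k in('clock','position','tool_rot','force','moment','qpos','finger_force')})
E
```

```text
{'clock': np.float64(6.0), 'position': array([ 0.584, -0.203,  0.172]), 'tool_rot': array([3.139e+00, 1.000e-03, 1.796e+00]), 'force': array([-4.292,  8.561, 32.161]), 'moment': array([1.933, 0.947, 0.209]), 'qpos': array([-0.178,  0.639,  0.644,  1.681, -0.45 ,  0.971,  0.854]), 'finger_force': np.float64(53.6)}
```

Turned 1.28 rad, which is past 1.15. I'll let the knob rise while still held, then open the fingers.

>>> move_arm([
  [0,0,-0.3],
  [0,0,-0.3],
  [0,0,-0.2],
  [0,0,0],
  [0,0,0],
  [0,0,0],
  [0,0,0],
  [0,0,0],
], gripper=[0,0,0,0,0.6,0.6,0.6,0.6], twist=[0,0,0,0,0,0,0,0])

```text
clock: 6.8
position: [0.583, -0.2029, 0.1778]
tool_rot: [-3.141, 0.0, 1.798]
force: [-0.1, -0.7, 0.5]
grip_width: 0.0514
finger_force: 0.0
```

>>> move_arm([
  [0,0,-4],
  [0,0,-5],
  [0,0,-5],
  [0,0,-4],
  [0,0,0],
], gripper=[0.6,0.6,0.6,0.6,0.6], twist=[0,0,0,0,0])

```text
clock: 7.3
position: [0.5844, -0.2039, 0.3631]
tool_rot: [3.135, 0.003, 1.798]
force: [-0.7, -1.4, -0.5]
grip_width: 0.0513
finger_force: 0.0
```

```bash
python3 - <<'E'
from h import *
f=snap('wrist','w3'); f=fix(f)
s=monitor.observe(); print(s['clock'],s['position'],s['tool_rot'],s['qpos'],s['grip_width'])
print(proj(f,[.583,-.2015,.204]))
t=snap('top','top3');s=snap('side','side3')
cv2.imwrite('pics/s3.png',np.hstack([cv2.resize(f['img'],(420,315)),cv2.resize(s['img'][180:280,240:360],(378,315),interpolation=cv2.INTER_CUBIC)])[:,:,::-1])
E
```

```text
7.35 [ 0.58380616 -0.2032994   0.36018348] [3.13821744e+00 1.62865611e-03 1.79777919e+00] [-0.23247478  0.48063447  0.74506595  1.435402   -0.32807487  1.34843628
  0.75379649] 0.051021743387288904
[[284.79449938 188.89765492]]
```

View pics/s3.png

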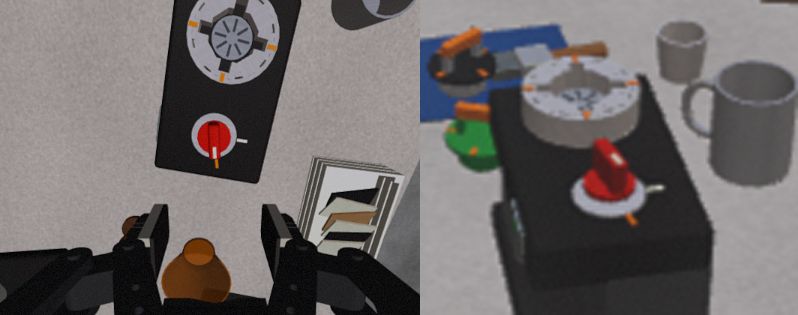

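The knob bar now points at the orange mark and stands up, with the disc above the ring. Next I'll measure the burr from the earlier wrist view w1 with an orange mask.

```bash
cat >> h.py <<'E'
def burr(f,guess,zb,r=45):
    """handle (largest orange blob) near pixel of guess; zb=underside z"""
    u,v=proj(f,[*guess,zb+.066])[0].astype(int); im=f['img']
    v0,u0=max(v-r,0),max(u-r,0); w=im[v0:v+r,u0:u+r]
    h=cv2.cvtColor(w,cv2.COLOR_RGB2HSV)
    m=((h[...,0]>8)&(h[...,0]<22)&(h[...,1]>170)&(h[...,2]>170)).astype(np.uint8)
    n,l,st,c=cv2.connectedComponentsWithStats(m)
    k=1+np.argsort(-st[1:,4]); out=[]
    for i in k[:6]:
        if st[i,4]>8: out.append((st[i,4],*(c[i]+[u0,v0])))
    p=cv2.boxPoints(cv2.minAreaRect(np.argwhere(l==k[0])[:,::-1].astype(np.float32)))+[u0,v0]
    P=pix2z(f,p,zb+.066); e=sorted([(np.linalg.norm(P[(i+1)%4]-P[i]),i) for i in range(4)])
    i=e[-1][1]; d=P[(i+1)%4]-P[i]
    return np.array(out).round(1),P.mean(0),e[-1][0],e[0][0],np.degrees(np.arctan2(d[1],d[0]))%180
E
python3 - <<'E'
from h import *
f=fix(load('w1')); o,*r=burr(f,(.49,.212),.004); print(o,r)
if len(o)>4: print(pix2z(f,o[1:,1:],.036))
E
```

```text
[[245.  287.9 205.5]
 [ 19.  306.4 184.5]
 [ 18.  272.7 181.4]
 [ 16.  270.5 213.8]] [array([0.49242205, 0.21630094, 0.07      ]), np.float64(0.05040340654495978), np.float64(0.00797917392646757), np.float64(40.238022907644876)]
```

>>> move_arm([
  [0,0,0],
  [0,0,0],
  [0,0,0],
  [0,0,0],
  [0,0,0],
  [0,0,0],
  [0,0,0],
  [0,0,0],
], gripper=[0.6,0.6,0.6,0.6,0.6,0.6,0.6,0.6], twist=[8,8,8,8,8,8,8,7])

```text
clock: 8.25
position: [0.5829, -0.2024, 0.3566]
tool_rot: [-3.14, 0.001, 0.692]
force: [-0.0, 0.2, -0.2]
grip_width: 0.0513
finger_force: 0.0
```

>>> move_arm([
  [2.15,-4.2,0],
  [2.15,-4.2,0],
  [2.15,-4.2,0],
  [2.15,-4.2,0],
  [2.15,-4.2,0],
  [2.15,-4.2,0],
  [2.15,-4.2,0],
  [2.15,-4.2,0],
], gripper=[0.6,0.6,0.6,0.6,0.6,0.6,0.6,0.6], twist=[0,0,0,0,0,0,0,0])

```text
clock: 9.05
position: [0.4976, 0.1671, 0.357]
tool_rot: [-3.141, 0.001, 0.699]
force: [1.2, 0.8, 0.5]
grip_width: 0.0511
finger_force: 0.0
```

>>> move_arm([
  [2.2,-4.4,0],
  [0,0,5],
  [0,0,5],
  [0,0,0],
  [0,0,0],
  [0,0,0],
], gripper=[0.6,0.6,0.6,0.6,0.6,0.6], twist=[0,0,0,0,0,0])

```text
clock: 9.65
position: [0.4886, 0.2128, 0.2599]
tool_rot: [3.141, -0.002, 0.697]
force: [-1.1, -0.6, 0.0]
grip_width: 0.051
finger_force: 0.0
```

```bash
python3 - <<'E'
from h import *
f=snap('wrist','w4'); f=fix(f)
s=monitor.observe(); print(s['clock'],s['position'],s['tool_rot'],s['qpos'],s['grip_width'])
print(proj(f,[.49,.214,.07]))
o,*r=burr(f,(.49,.214),.004,75); print(o,r);print(pix2z(f,o[1:,1:],.036))
cv2.imwrite('pics/w4b.png',f['img'][:,:,::-1])
E
```

```text
9.7 [0.48857127 0.21297568 0.25989293] [ 3.14116302e+00 -2.45046853e-03  6.97843277e-01] [-1.27388014  0.54470074  1.11492074  1.81660909 -0.54263645  1.12486128
 -0.84338781] 0.05127286779932094
[[286.19549711 183.59704723]]
[[509.  285.6 179.2]
 [ 39.  285.5 144.4]
 [ 35.  315.5 174.7]
 [ 32.  255.8 175. ]
 [ 21.  357.1 255.8]] [array([0.4922753 , 0.21678295, 0.07      ]), np.float64(0.05002463524521802), np.float64(0.008550247147774177), np.float64(40.09013660436062)]
[[0.51587285 0.23656317 0.036     ]
 [0.5120196  0.19199357 0.036     ]
 [0.47125989 0.24021422 0.036     ]
 [0.47271348 0.09513348 0.036     ]]
```

View pics/w4b.png

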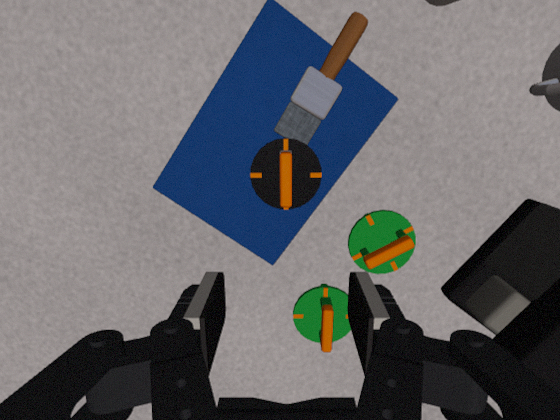

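Burr seen at (286,175), with its ticks at (255,175), (315,175) and (286,144). Its centre is (0.4917, 0.2162) and its handle is at 40.2°, which agrees with w1 to within 1 mm. The brush tip at (298,125) is clear of the fingers. Next I'll descend and grasp.

>>> move_arm([
  [0.44,-0.05,0],
  [0,0,5],
  [0,0,5],
  [0,0,5],
  [0,0,3],
  [0,0,2],
  [0,0,1.8],
  [0,0,0],
], gripper=[0.6,0.6,0.6,0.6,0.6,0.6,0.6,0.6], twist=[0,0,0,0,0,0,0,0])

```text
clock: 10.5
position: [0.4904, 0.2165, 0.0389]
tool_rot: [-3.141, 0.001, 0.699]
force: [-0.1, 1.0, -0.2]
grip_width: 0.0511
finger_force: 0.0
```

>>> move_arm([
  [0,0,0],
  [0,0,0],
  [0,0,0],
  [0,0,0],
  [0,0,0],
  [0,0,0],
  [0,0,0],
], gripper=[0,0,0,0,0,0,0], twist=[0,0,0,0,0,0,0], squeeze=60)

```text
clock: 11.2
position: [0.4914, 0.2165, 0.041]
tool_rot: [3.141, -0.002, 0.698]
force: [0.0, -1.0, 6.8]
grip_width: 0.0098
finger_force: 58.9
```

Gripped: the width is 9.8 mm for a 12 mm bar, the same offset as on the knob. Next I'll lift, turn and carry.

>>> move_arm([
  [0,0,-3],
  [0,0,-5],
  [0,0,-5],
  [0,0,-5],
  [0,0,-5],
  [0,0,-2],
  [0,0,0],
  [0,0,0],
], gripper=[0,0,0,0,0,0,0,0], twist=[0,0,0,0,0,0,0,0])

```text
clock: 12.0
position: [0.4901, 0.2166, 0.2896]
tool_rot: [-3.141, -0.0, 0.699]
force: [-0.3, 0.1, -2.6]
grip_width: 0.0097
finger_force: 59.5
```

>>> move_arm([
  [0,0,0],
  [0,0,0],
  [0,0,0],
  [0,0,0],
  [0,0,0],
  [0,0,0],
  [0,0,0],
  [0,0,0],
], gripper=[0,0,0,0,0,0,0,0], twist=[-8,-8,-8,-8,-8,-7.5,0,0])

```text
clock: 12.8
position: [0.4902, 0.2161, 0.2891]
tool_rot: [-3.14, 0.001, 1.523]
force: [-0.2, -0.4, -1.6]
grip_width: 0.0092
finger_force: 59.4
```

>>> move_arm([
  [-4.2,1.4,0],
  [-4.2,1.4,0],
  [-4.2,1.4,0],
  [-4.2,1.4,0],
  [-4.2,1.4,0],
  [-4.2,1.4,0],
  [-4.2,1.4,0],
  [0,0,0],
], gripper=[0,0,0,0,0,0,0,0], twist=[0,0,0,0,0,0,0,0])

```text
clock: 13.6
position: [0.5755, -0.0883, 0.2896]
tool_rot: [-3.141, 0.003, 1.516]
force: [0.3, -0.1, -2.1]
grip_width: 0.0096
finger_force: 59.5
```

```bash
python3 - <<'E'
from h import *
f=snap('wrist','w5'); f=fix(f)
s=monitor.observe(); print({k:np.round(s[k],4) for k in('clock','position','tool_rot','force','qpos','finger_force')})
cv2.imwrite('pics/w5b.png',f['img'][:,:,::-1])
g=fix(snap('side','s5'));u,v=proj(g,[.579,-.082,.25])[0].astype(int);print(u,v)
E
```

```text
{'clock': np.float64(13.65), 'position': array([ 0.5754, -0.0851,  0.2893]), 'tool_rot': array([-3.1407e+00,  1.6000e-03,  1.5187e+00]), 'force': array([ 0.8294,  1.3701, -2.6847]), 'qpos': array([-0.5353,  0.5045,  0.8704,  1.646 , -0.4084,  1.1851,  0.3785]), 'finger_force': np.float64(59.4503)}
291 188
```

View pics/w5b.png

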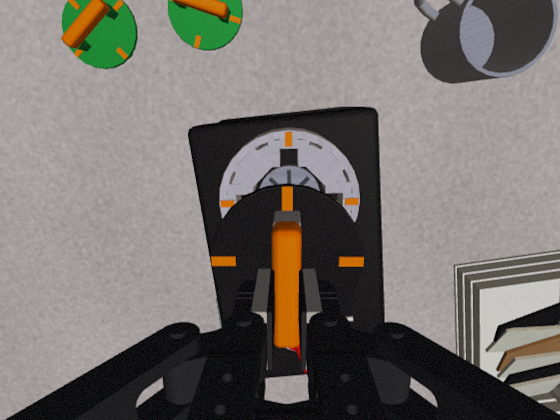

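Held burr ticks are at (287,199), (223,261) and (351,262). Collar ticks are at (289,139), (226,204) and (352,202). Next I'll compute the offset.

```bash
python3 - <<'E'
from h import *
f=fix(load('w5')); im=f['img']
h=cv2.cvtColor(im,cv2.COLOR_RGB2HSV)
m=((h[...,0]>8)&(h[...,0]<24)&(h[...,1]>120)&(h[...,2]>120)).astype(np.uint8)
n,l,st,c=cv2.connectedComponentsWithStats(m)
for i in range(1,n):
    if st[i,4]>15 and 120<c[i,1]<280 and 190<c[i,0]<380: print(st[i],c[i].round(1))
ang=lambda a,b:np.degrees(np.arctan2(*(b-a)[[1,0]]))
C=pix2z(f,[[226.7,203.6],[351.5,201.3],[289,139.4]],.19);print(C.round(4),ang(C[0],C[1]),C[:2].mean(0))
B=pix2z(f,[[223,261],[351,262],[287,199]],.2833);print(B.round(4),ang(B[0],B[1]),B[:2].mean(0), np.linalg.norm(B[1]-B[0]),np.linalg.norm(C[1]-C[0]))
E
```

```text
[285 132   7  15 100] [288.  138.6]
[282 186  11  25 273] [287.  198.1]
[345 198  14   7  94] [351.6 201.1]
[221 200  13   7  77] [226.9 203.3]
[211 256  25  10 247] [223.  260.5]
[339 257  25  10 249] [351.  261.5]
[[ 0.5315 -0.0813  0.19  ]
 [ 0.6233 -0.0846  0.19  ]
 [ 0.5798 -0.0374  0.19  ]] -2.0922229562174213 [ 0.57739154 -0.08293728  0.19      ]
[[ 0.5433 -0.0873  0.2833]
 [ 0.6074 -0.0914  0.2833]
 [ 0.5771 -0.0571  0.2833]] -3.665395201397547 [ 0.57536981 -0.08935365  0.2833    ] 0.06423848230803181 0.09192691215170935
```

>>> move_arm([
  [0,0,0],
  [0,0,0],
  [0,0,0],
  [0,0,0],
], gripper=[0,0,0,0], twist=[-0.7,0,0,0])

```text
clock: 14.1
position: [0.5757, -0.0809, 0.2899]
tool_rot: [3.142, -0.0, 1.54]
force: [-0.6, 0.4, -2.2]
grip_width: 0.0095
finger_force: 59.4
```

```bash
cat > rel.py <<'E'
from h import *
import sys
f=fix(snap('wrist',sys.argv[1])); s=monitor.observe(); p=s['position']; im=f['img']
print(s['clock'],p.round(4) if hasattr(p,'round') else p,s['tool_rot'][2],s['force'])
h=cv2.cvtColor(im,cv2.COLOR_RGB2HSV)
m=((h[...,0]>8)&(h[...,0]<24)&(h[...,1]>120)&(h[...,2]>120)).astype(np.uint8)
n,l,st,c=cv2.connectedComponentsWithStats(m)
t=[(st[i,4],*c[i]) for i in range(1,n) if st[i,4]>15 and 100<c[i,1]<300 and 190<c[i,0]<385 and st[i,3]<40]
print(np.round(t,1))
ang=lambda a,b:np.degrees(np.arctan2(*(b-a)[[1,0]]))
side=[x for x in t if abs(x[1]-287)>40]
bt=sorted([x for x in side if x[0]>150]); ct=[x for x in side if x[0]<=150]
for q,z in((bt,p[2]-.006),(ct,.19)):
    if len(q)==2:
        q=sorted(q,key=lambda x:x[1]); P=pix2z(f,[x[1:] for x in q],z); print(P.mean(0).round(4),ang(P[0],P[1]),np.linalg.norm(P[1]-P[0]))
E
python3 rel.py w6
```

```text
14.15 [ 0.5757 -0.0811  0.2899] 1.5402780387495913 [-0.09733919 -0.35655501 -1.56711252]
[[ 97.  290.  150.4]
 [273.  287.  198.1]
 [ 41.  224.  211.5]
 [ 64.  352.5 212.5]
 [247.  223.  260.5]
 [249.  351.  261.5]]
[ 0.5756 -0.0815  0.2839] -2.2482837031385463 0.06405540337184422
[ 0.5768 -0.0825  0.19  ] -2.2567379201717 0.09554141904467633
```

Burr and collar are now aligned in angle (−2.25° against −2.26°). Next I'll shift 2 mm and go down to just above the collar.

>>> move_arm([
  [-0.1,0.2,0],
  [0,0,2],
  [0,0,2],
  [0,0,1.5],
  [0,0,0.5],
  [0,0,0],
  [0,0,0],
], gripper=[0,0,0,0,0,0,0], twist=[0,0,0,0,0,0,0])

```text
clock: 14.85
position: [0.578, -0.0829, 0.2306]
tool_rot: [3.141, 0.0, 1.54]
force: [0.5, 0.3, -1.8]
grip_width: 0.0097
finger_force: 59.4
```

```bash
python3 rel.py w7
```

```text
14.9 [ 0.5781 -0.0829  0.2307] 1.5395693282108005 [-0.15097995 -0.98938631 -1.49479923]
[[146.  286.4 158.6]
 [274.  287.  198. ]
 [117.  206.8 236.4]
 [100.  366.2 237.4]
 [245.  223.1 260.5]
 [245.  350.7 261.4]]
[ 0.5779 -0.0834  0.2247] -2.3228835640425145 0.06382399210118275
[ 0.5778 -0.083   0.19  ] -2.2283648475327653 0.09392547544215939
```

Well centred: burr (0.5779, −0.0834) and collar (0.5778, −0.083). Next I'll lower slowly.

>>> move_arm([
  [0,0,0.6],
  [0,0,0.6],
  [0,0,0.4],
  [0,0,0.3],
  [0,0,0],
  [0,0,0],
], gripper=[0,0,0,0,0,0], twist=[0,0,0,0,0,0])

```text
clock: 15.5
position: [0.5777, -0.0828, 0.2109]
tool_rot: [3.142, 0.0, 1.54]
force: [-1.1, -0.6, -1.8]
grip_width: 0.0095
finger_force: 59.4
```

No contact force below the unmeshed rest height, so the splines are meshed. Next I'll press home.

>>> move_arm([
  [0,0,0.3],
  [0,0,0.3],
  [0,0,0.2],
  [0,0,0.2],
  [0,0,0],
  [0,0,0],
], gripper=[0,0,0,0,0,0], twist=[0,0,0,0,0,0], squeeze=80)

```text
clock: 16.1
position: [0.5784, -0.0829, 0.2015]
tool_rot: [3.14, 0.0, 1.54]
force: [1.5, 0.2, 9.3]
grip_width: 0.0087
finger_force: 83.3
```

>>> move_arm([
  [0,0,0.15],
  [0,0,0.1],
  [0,0,0],
  [0,0,0],
  [0,0,0],
], gripper=[0,0,0,0,0], twist=[0,0,0,0,0])

```text
clock: 16.6
position: [0.5787, -0.0829, 0.2008]
tool_rot: [3.138, -0.001, 1.54]
force: [-9.4, 4.6, 43.5]
grip_width: 0.0091
finger_force: 87.4
```

```bash
python3 - <<'E'
from h import *
w=snap('wrist','w8');g=snap('side','s8');s=monitor.observe();print(s['clock'],s['position'],s['tool_rot'],s['force'],s['finger_force'])
cv2.imwrite('pics/f8.png',np.hstack([cv2.resize(w['img'],(400,300)),cv2.resize(g['img'][170:270,230:360],(390,300),interpolation=cv2.INTER_CUBIC)])[:,:,::-1])
E
```

```text
16.7 [ 0.57872227 -0.08294907  0.2008523 ] [ 3.13830344e+00 -1.12465295e-03  1.53962504e+00] [-9.96417085  4.03378    42.82365473] 87.44696617126465
```

View pics/f8.png

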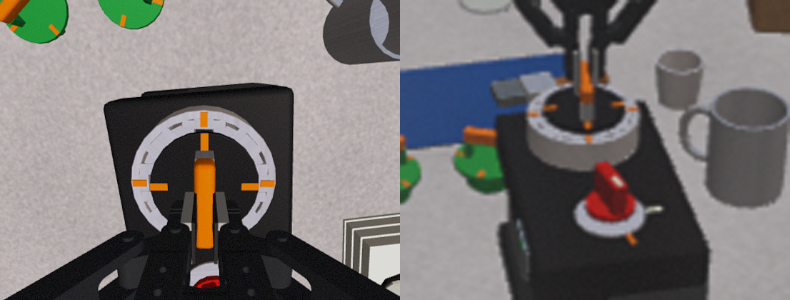

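The flange sits on the collar with its ticks lined up, and the knob is up at the orange mark. The push is 43 N, so I'll ease it a little and hand in.

>>> move_arm([
  [0,0,-0.1],
  [0,0,0],
  [0,0,0],
  [0,0,0],
], gripper=[0,0,0,0], twist=[0,0,0,0])

```text
clock: 17.1
position: [0.5787, -0.083, 0.2009]
tool_rot: [3.139, -0.0, 1.54]
force: [-4.0, 1.3, 25.0]
grip_width: 0.0089
finger_force: 85.3
```

```bash
python3 -c "
from h import *
print(bot.job_done())"
```

```text
the job is handed in; nothing more can be done
None
```

The job is handed in: the knob was turned about 1.28 rad to the orange mark and has sprung back up, and the burr carrier is meshed and held fully home with about 25 N. The hand-in call returned no verdict.

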